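# Heft the screw tins and hold up the fullest over the nested sorting dishes

## Task

We are about to sort screws: nest the three sorting dishes in the big grey one where it stands, the blue one inside it and the orange cup inside the blue, so that the bigger ones catch strays. Then find the fullest of the three identical closed tins by hefting them one after the other, keep them upright, and leave the two lighter ones standing where they stood. Finish while holding the heaviest tin in the gripper, level and still, about a hand's breadth above the middle of the nested dishes, ready for me to take it; do not disturb anything else on the bench.

Things in the scene. Friction and masses are not known exactly. Their poses are not given: they have to be found in the camera images.
- dish_large: large grey round sorting dish, 168 mm across at the rim, 36 mm high, wall 6 mm, floor 4 mm thick; flat inner floor about 128 mm across; origin at the centre of its underside, z up
- dish_medium: medium blue round sorting dish, 102 mm across, 44 mm high, side wall upright above 14 mm and 8 mm thick (can be pinched at the rim, one finger inside), underside 80 mm across, floor 4 mm; 0.11 kg; origin at the centre of its underside, z up
- dish_small: small orange round cup of the same set, 40 mm across, 52 mm high, wall 4 mm, upright above 8 mm; 0.04 kg; origin at the centre of its underside, z up
- tin_a: one of three identical closed round screw-lid tins, bright aluminium, 60 mm across, 48 mm high, straight-sided; origin at the centre of its underside, z up. Holds an unseen amount of screws that do not shift, centred. The tins weigh 0.07 to 0.5 kg, the heaviest at least 0.18 kg more than either other; it can stand at any of the places
- tin_b: one of three identical closed round screw-lid tins, bright aluminium, 60 mm across, 48 mm high, straight-sided; origin at the centre of its underside, z up. Holds an unseen amount of screws that do not shift, centred. The tins weigh 0.07 to 0.5 kg, the heaviest at least 0.18 kg more than either other; it can stand at any of the places
- tin_c: one of three identical closed round screw-lid tins, bright aluminium, 60 mm across, 48 mm high, straight-sided; origin at the centre of its underside, z up. Holds an unseen amount of screws that do not shift, centred. The tins weigh 0.07 to 0.5 kg, the heaviest at least 0.18 kg more than either other; it can stand at any of the places
- tablet: opened tablet computer lying flat, aluminium frame with black cells, 179 x 248 x 7 mm, beyond the work area; origin under its centre; bystander, loose
- battery: white block battery with a dark top band, 27 x 18 x 47 mm, standing upright close to the robot; origin under its centre; bystander, loose
- screwdriver: red-handled screwdriver, 160 mm long, lying close to the robot; origin about its middle, x along its length towards the tip; bystander, loose
- pry_tool: flat steel pry tool with a black handle, 165 x 24 x 7 mm, lying to the left of the tablet; origin under about its middle, x along its length towards the blade; bystander, loose
- tape_roll: amber roll of tape lying flat, 56 mm across, 15 mm high, at the left; origin under its centre; bystander, loose
- suction_cup: red suction cup with a knob, 48 mm across, 40 mm high, at the right; origin under its centre; bystander, loose
- phone: black telephone lying flat with a cracked screen, 71 x 147 x 8 mm, at the near left; origin under its centre, y along its length; bystander, loose
- tweezers: steel tweezers lying flat, 130 mm long, 22 mm wide, 8 mm high, at the near right; origin under their middle, x along their length; bystander, loose
There are look-alikes about, which are no part of the job. Several things have the shape of the dish_medium; the one meant has the colours described above.

How it is judged:
By the outcome, as a careful person would: the job done as asked, in the order asked, and still so for the second after the job is handed in, while the arm keeps its last pose, push and grip.
It also fails if it takes over 72 s, if anything falls off the work surface, if the arm or the gripper's body presses on something with over 40 N, if the wrist force passes 120 N, or if a joint passes its speed limit or range.

## Robot

A 7-joint arm with a two-finger parallel gripper is mounted at the origin on the work surface. World frame = base frame: x ahead of the robot, y to its left, z up, the work surface at z = 0. Lengths are in mm, angles in degrees, forces in N, time in s.
With the tool pointing down it reaches from about 350 to 900 mm from the base axis. Payload 19.9 kg.
Tool frame: the origin (TCP) lies midway between the tips of the shut fingers; the grasp point (between the pads) lies 19 mm behind it; z points along the fingers, y is the line along which they close (so a half turn about z gives the same grasp; the last joint's range is limited). The gripper opens to 85 mm and grips with 20 to 120 N. Pads are 22 mm wide; open, the fingers measure 114 mm over their backs; the gripper's body (76 mm by 85 mm) begins 54 mm behind the grasp point. The pads swing forward as they close: fully open they stand 13 mm farther back than shut.
Start: joints at [-65.46, 23.915, -0.59, 92.452, 0.269, 63.638, -3.037], TCP at [282.929, 557.272, 231.26] pointing down, gripper open.
Joint ranges: [-161.28, 161.28], [-22.2, 115.67], [-73.04, 71.86], [3.21, 147.25], [-68.34, 248.33], [10.77, 114.83], [-161.83, 161.83]. Speed limits (degrees/s): [108.29, 108.29, 136.94, 136.94, 172.46, 172.46, 172.46].

## Interface

Orientations are given as [roll, pitch, yaw] about the fixed x, y, z axes, in that order (R = Rz(yaw) Ry(pitch) Rx(roll)).
In Python, from workcell import bot, imaging gives the robot as it stands.
- The arm moves only by the shell command python3 -m creep 'ROWS'. ROWS is JSON, a list of rows, each an object with "offset": the shift along the tool's x, y, z normalised to -1 to 1, where 1 is 0.25 m, a list of three; "twist": the turn about the tool's z normalised to -1 to 1, where 1 is 90 degrees; "fingers": the closure, from -1 (fully open) to 1 (shut). A call has 1 to 12 rows; each row shifts and turns the commanded pose from where the row before left it, along the tool's axes as they then stand; what a row does not reach is not made up. A row lasts 1/12 s, in which the tool goes at most 41.7 mm and 7.16 degrees, less where a joint would pass 70% of its speed; a pose out of reach is approached as far as the arm can. A call with a number of a shift or a turn outside -1 to 1 is refused whole. A call with a gripper value outside its range is refused whole. The fingers move at their own pace and stop on an object; the grip force is fixed at half the most. Time passes only in rows, so rows that do not move let the fingers close. It gives the time, the measured TCP pose, the force and the opening at its end, in the units of the state.
- bot.state(): the state, without advancing time (a new reading comes with each control period).
- imaging.get_image(name): name is "scene" or "side" or "wrist"; returns (picture, depth): 400x640x3 uint8, red, green, blue; 400x640 float32, mm along the optical axis (not along the pixel's ray), 0 where there is no reading.
- imaging.camera_params(name): a dict with "fov_y" (degrees; the focal length in pixels is half the picture's height over the tangent of half this angle, whatever the lens; pixels are square), "cx", "cy" (the principal point, pixels), "k1" (the pictures are not rectified: a ray, as slopes to the right and down, at radius r is drawn at 1 + k1 r^2 times it, then the intrinsics apply), "world_to_cam" (4x4, takes a point from world to camera coordinates). Camera axes: x right, y down, z forward; pixel columns grow to the right and rows downward; lengths in mm; the calibration is good to about 2 mm. A picture is of the moment at which its call begins: read the wrist's pose just before it. camera_params takes no time and is no camera call; for the wrist camera it gives the pose at the moment of the call.
- bot.hand_in(): hands the job in, once; it reports no verdict.
The state is a dict: "time_s": time; "joint_pos": joint angles; "qvel": joint speeds; "effort": joint torques, N m; "ee_pos": TCP position; "tcp_rot": TCP orientation; "contact_force": force on the tool from outside, world axes, zero at the start; "ft_torque": the same for the moment, N m; "width": opening from 0.0 (shut) to 1.0 (fully open).
Only numpy, scipy, OpenCV 4.12 (cv2) and the standard library are available. Lean on these libraries where they do the work, as an engineer would, in place of code of your own. Each camera call takes 0.05 s, during which the arm holds its last target. There are 200 camera calls.

## Working session

There is one attempt and no reset: what is moved stays moved. The work goes in short steps, Python scripts to look and compute and a shell command to move; the robot and the scene stay as the last step left them, time stands still between calls to the robot, and variables do not carry over. Pictures are saved under pics/ and viewed, on a budget of 10 in all, crops included, one or two more only if the job needs it, and the job is handed in when it is done.

```bash
mkdir -p pics; ls; python3 - <<'E'
from workcell import bot, imaging
import cv2
s=bot.state();print(s)
for n in ("scene","side"):
    p,d=imaging.get_image(n);cv2.imwrite(f"pics/{n}0.png",p[:,:,::-1]);
    import numpy as np
    np.savez(f"{n}0.npz",p=p,d=d)
    c=imaging.camera_params(n);print(c)
a=cv2.imread("pics/scene0.png");b=cv2.imread("pics/side0.png")
E
```

```text
pics
{'time_s': 0.0, 'joint_pos': array([-65.46050994,  23.94621521,  -0.59300021,  92.48432417,
         0.268014  ,  63.63847897,  -3.03544468]), 'qvel': array([ 0.03921282,  0.00580754,  0.0186489 ,  0.11347886, -0.05492866,
       -0.03570209,  0.02952057]), 'effort': array([ 3.20574918e-04, -8.64429903e+01,  6.78608995e-01, -4.34913826e+01,
        1.89659384e-02,  7.29454725e-03, -1.55424018e-04]), 'ee_pos': array([282.76519997, 556.99700877, 230.68871926]), 'tcp_rot': array([-1.79932430e+02,  2.90192802e-03,  1.53086321e+02]), 'contact_force': array([ 1.25234336, -0.3436715 , -0.51356326]), 'ft_torque': array([ 0.04849445,  0.00601095, -0.04322753]), 'width': 0.9988121181621594}
{'fov_y': 51.621751593261024, 'cx': 322.0497678784843, 'cy': 199.54286809871581, 'k1': -0.10010821779870094, 'world_to_cam': array([[-7.82434759e-01,  6.22499655e-01, -1.70301930e-02,
         4.05036535e+02],
       [ 3.52217937e-01,  4.19827147e-01, -8.36473366e-01,
        -1.80017567e+02],
       [-5.13554644e-01, -6.60484176e-01, -5.47742897e-01,
         1.61741311e+03],
       [ 0.00000000e+00,  0.00000000e+00,  0.00000000e+00,
         1.00000000e+00]])}
{'fov_y': 46.741698950819085, 'cx': 317.84708242815344, 'cy': 199.63888633345113, 'k1': -0.01853552765346724, 'world_to_cam': array([[ 8.83428174e-01, -4.68195020e-01, -1.86570300e-02,
        -4.46970491e+02],
       [-2.49275890e-01, -4.35893068e-01, -8.64788277e-01,
         2.30683395e+02],
       [ 3.96757094e-01,  7.68629076e-01, -5.01789947e-01,
         1.21608954e+03],
       [ 0.00000000e+00,  0.00000000e+00,  0.00000000e+00,
         1.00000000e+00]])}
```

View pics/scene0.png

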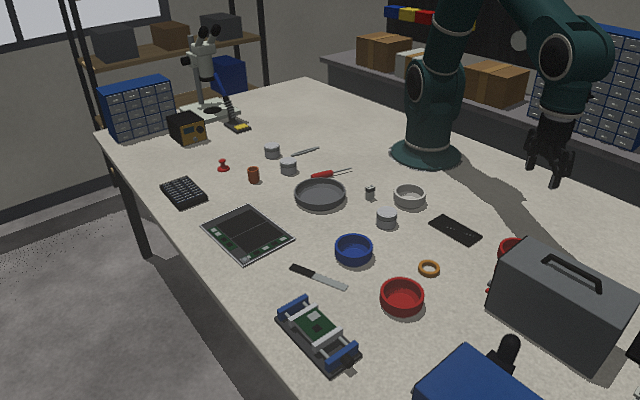

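View pics/side0.png

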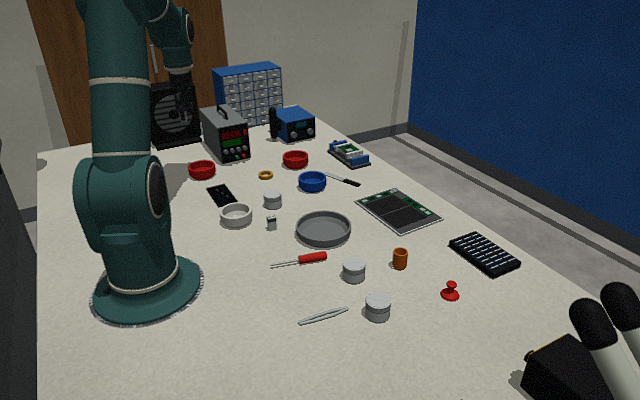

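```bash
cat > h.py <<'E'
import numpy as np, cv2
from workcell import bot, imaging
def grid(c,shape=(400,640)):
    v,u=np.mgrid[:shape[0],:shape[1]].astype(float)
    f=200/np.tan(np.radians(c["fov_y"]/2)); K=np.array([[f,0,c["cx"]],[0,f,c["cy"]],[0,0,1]])
    q=cv2.undistortPoints(np.stack([u.ravel(),v.ravel()],1)[:,None],K,np.array([c["k1"],0,0,0,0.]))[:,0]
    return np.c_[q,np.ones(len(q))].reshape(*shape,3)
def world(c,d,z=None):
    """world points per pixel, from depth or cast on plane z"""
    T=np.linalg.inv(c["world_to_cam"]); r=grid(c)@T[:3,:3].T; o=T[:3,3]
    s=d if z is None else (z-o[2])/r[...,2]
    return o+r*s[...,None]
def circ(P,r=None):
    from scipy.optimize import least_squares
    f=lambda x:np.hypot(P[:,0]-x[0],P[:,1]-x[1])-(x[2] if r is None else r)
    x0=[*np.median(P[:,:2],0),r or 40]
    return least_squares(f,x0,loss="soft_l1",f_scale=1).x
E
python3 - <<'E'
from h import *
import json
pix={"scene":dict(L=(320,194,30,36),M=(354,250,24,44),S=(253,175,12,52),t1=(272,151,11,48),t2=(288,166,12,48),t3=(386,217,14,48),bat=(370,192,9,47),white=(410,197,20,44),tape=(429,268,14,15)),
"side":dict(L=(323,229,32,36),M=(312,181,18,44),S=(400,258,13,52),t1=(378,306,17,48),t2=(354,269,16,48),t3=(272,200,12,48),bat=(271,223,9,47),white=(236,215,19,44),tape=(266,175,10,15))}
for n in pix:
    z=np.load(n+"0.npz");c=imaging.camera_params(n);W=world(c,z["d"]);
    print(n)
    for k,(u,v,w,h) in pix[n].items():
        sl=np.s_[v-w:v+w+1,u-w-3:u+w+4]
        P=W[sl].reshape(-1,3);ok=(z["d"][sl].ravel()>0)
        b=P[ok&(abs(P[:,2]-h)<5)]
        print(k,len(b),"top z pct",np.round(np.percentile(P[ok,2],[2,98]),1),"box",np.round(np.r_[b[:,:2].min(0),b[:,:2].max(0)]), "mid",np.round((b[:,:2].min(0)+b[:,:2].max(0))/2,1),"size",np.round(np.ptp(b[:,:2],axis=0)))
E
```

```text
scene
L 299 top z pct [-2.2 37.3] box [ 436. -206.  603.   76.] mid [519.6 -64.6] size [168. 282.]
M 294 top z pct [-2.7 44.8] box [578. 222. 679. 325.] mid [628.4 273.5] size [101. 103.]
S 47 top z pct [-2.1 52.7] box [ 608. -268.  647. -228.] mid [ 627.3 -247.6] size [39. 40.]
t1 137 top z pct [-1.7 51.7] box [ 441. -400.  522. -217.] mid [ 481.2 -308.6] size [ 81. 183.]
t2 123 top z pct [-2. 51.] box [ 467. -253.  523. -194.] mid [ 494.8 -223.4] size [56. 60.]
t3 213 top z pct [-2.2 50.2] box [425. 197. 486. 257.] mid [455.5 226.9] size [61. 60.]
bat 38 top z pct [-2.4 48.1] box [381.  82. 413. 103.] mid [397.1  92.8] size [33. 21.]
white 268 top z pct [-1.9 49. ] box [262. 139. 471. 257.] mid [366.5 198.2] size [209. 117.]
tape 171 top z pct [-2.9 18.3] box [487. 412. 542. 465.] mid [514.6 438.7] size [55. 53.]
side
L 307 top z pct [-3.2 37.6] box [434. -96. 603.  75.] mid [518.5 -10.7] size [169. 171.]
M 129 top z pct [-3.3 44.6] box [573. 220. 676. 325.] mid [624.6 272.4] size [104. 105.]
S 70 top z pct [-3.4 51.8] box [ 606. -270.  643. -228.] mid [ 624.7 -249.2] size [37. 41.]
t1 370 top z pct [-3.3 49.7] box [ 440. -404.  497. -343.] mid [ 468.5 -373.6] size [58. 61.]
t2 276 top z pct [-3.1 49.7] box [ 462. -259.  521. -198.] mid [ 491.2 -228.3] size [59. 61.]
t3 146 top z pct [-3.  49.8] box [421. 194. 479. 256.] mid [449.9 225.3] size [58. 62.]
bat 38 top z pct [-3.  47.5] box [379.  82. 406. 104.] mid [392.6  93. ] size [27. 22.]
white 191 top z pct [-3.1 44.9] box [260. 138. 363. 244.] mid [311.4 190.9] size [102. 107.]
tape 67 top z pct [-3.4 16.2] box [483. 406. 540. 464.] mid [511.4 435.2] size [56. 58.]
```

```bash
python3 -m creep '[{"offset":[0,0,0],"twist":0.078,"fingers":-1},{"offset":[0,0,0],"twist":0.078,"fingers":-1},{"offset":[0,0,0],"twist":0.078,"fingers":-1},{"offset":[0,0,0],"twist":0.078,"fingers":-1},{"offset":[0,0,0],"twist":0.078,"fingers":-1},{"offset":[0,0,0],"twist":0.078,"fingers":-1},{"offset":[0,0,0],"twist":0.078,"fingers":-1},{"offset":[0,0,0],"twist":0.078,"fingers":-1},{"offset":[0,0,0],"twist":0.077,"fingers":-1},{"offset":[0,0,0],"twist":0,"fingers":-1},{"offset":[0,0.05,0],"twist":0,"fingers":-1},{"offset":[0,0.05,0],"twist":0,"fingers":-1}]'
```

```text
time_s: 1.1
ee_pos: [308.2, 557.4, 231.2]
tcp_rot: [-180.0, 0.0, 90.3]
contact_force: [0.3, -1.3, -0.3]
width: 1.0
```

```bash
python3 -m creep '[{"offset":[-0.103,0.0985,0.015],"twist":0,"fingers":-1},{"offset":[-0.103,0.0985,0.015],"twist":0,"fingers":-1},{"offset":[-0.103,0.0985,0.015],"twist":0,"fingers":-1},{"offset":[-0.103,0.0985,0.015],"twist":0,"fingers":-1},{"offset":[-0.103,0.0985,0.015],"twist":0,"fingers":-1},{"offset":[-0.103,0.0985,0.015],"twist":0,"fingers":-1},{"offset":[-0.103,0.0985,0.015],"twist":0,"fingers":-1},{"offset":[-0.103,0.0985,0.015],"twist":0,"fingers":-1},{"offset":[-0.103,0.0985,0.015],"twist":0,"fingers":-1},{"offset":[-0.103,0.0985,0.015],"twist":0,"fingers":-1},{"offset":[-0.103,0.0985,0.015],"twist":0,"fingers":-1},{"offset":[0,0,0],"twist":0,"fingers":-1}]'
python3 - <<'E'
from h import *
print(bot.state()["ee_pos"])
c=imaging.camera_params("wrist");p,d=imaging.get_image("wrist");cv2.imwrite("pics/w1.png",p[:,:,::-1])
W=world(c,d);hsv=cv2.cvtColor(p,cv2.COLOR_RGB2HSV)
b=(d>0)&(abs(W[...,2]-44)<5)&(hsv[...,0]>105)&(hsv[...,0]<130)&(hsv[...,1]>120)
P=W[b];print(len(P),P.min(0),P.max(0),(P.min(0)+P.max(0))/2, circ(P))
E
```

```text
time_s: 2.1
ee_pos: [584.0, 265.6, 189.4]
tcp_rot: [179.9, 0.2, 89.7]
contact_force: [0.8, -0.4, 0.4]
width: 1.002
[583.98838018 265.55157353 189.37782554]
3785 [579.11560085 223.55804889  39.00078175] [856.7262671  342.41656155  47.90878491] [717.92093397 282.98730522  43.45478333] [629.1456225  273.95924916  46.49418276]
```

View pics/w1.png

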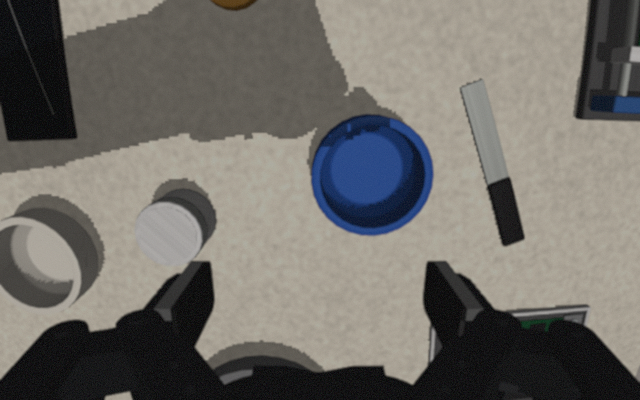

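```bash
python3 -m creep '[{"offset":[0.016,-0.006,0.06],"twist":0,"fingers":-1},{"offset":[0.016,-0.006,0.06],"twist":0,"fingers":-1},{"offset":[0,0,0.06],"twist":0,"fingers":-1},{"offset":[0,0,0.06],"twist":0,"fingers":-1},{"offset":[0,0,0.06],"twist":0,"fingers":-1},{"offset":[0,0,0.06],"twist":0,"fingers":-1},{"offset":[0,0,0.06],"twist":0,"fingers":-1},{"offset":[0,0,0.06],"twist":0,"fingers":-1},{"offset":[0,0,0.06],"twist":0,"fingers":-1},{"offset":[0,0,0.04],"twist":0,"fingers":-1},{"offset":[0,0,0],"twist":0,"fingers":-1},{"offset":[0,0,0],"twist":0,"fingers":-1}]'
```

```text
time_s: 3.15
ee_pos: [575.9, 281.8, 45.0]
tcp_rot: [-180.0, 0.0, 90.0]
contact_force: [-0.6, -0.3, 0.1]
width: 1.003
```

```bash
python3 -m creep '[{"offset":[-0.033,0.02,0],"twist":0,"fingers":-1},{"offset":[0,0,0.04],"twist":0,"fingers":-1},{"offset":[0,0,0.036],"twist":0,"fingers":-1},{"offset":[0,0,0],"twist":0,"fingers":-1},{"offset":[0,0,0],"twist":0,"fingers":1},{"offset":[0,0,0],"twist":0,"fingers":1},{"offset":[0,0,0],"twist":0,"fingers":1},{"offset":[0,0,0],"twist":0,"fingers":1},{"offset":[0,0,0],"twist":0,"fingers":1},{"offset":[0,0,0],"twist":0,"fingers":1},{"offset":[0,0,0],"twist":0,"fingers":1},{"offset":[0,0,0],"twist":0,"fingers":1}]'
```

```text
time_s: 4.15
ee_pos: [581.0, 273.8, 26.3]
tcp_rot: [180.0, -0.0, 90.0]
contact_force: [1.0, -0.0, 3.3]
width: 0.08
```

```bash
python3 -m creep '[{"offset":[0,0,0],"twist":0,"fingers":1},{"offset":[0,0,-0.04],"twist":0,"fingers":1},{"offset":[0,0,-0.06],"twist":0,"fingers":1},{"offset":[0,0,-0.08],"twist":0,"fingers":1},{"offset":[0,0,-0.08],"twist":0,"fingers":1},{"offset":[0,0,-0.08],"twist":0,"fingers":1},{"offset":[0,0,-0.06],"twist":0,"fingers":1},{"offset":[-0.039,-0.016,0],"twist":0,"fingers":1},{"offset":[-0.06,-0.02,0],"twist":0,"fingers":1},{"offset":[-0.06,-0.02,0],"twist":0,"fingers":1},{"offset":[-0.06,-0.02,0],"twist":0,"fingers":1},{"offset":[-0.06,-0.02,0],"twist":0,"fingers":1}]'
python3 -m creep '[{"offset":[-0.08,-0.032,0],"twist":0,"fingers":1},{"offset":[-0.1,-0.04,0],"twist":0,"fingers":1},{"offset":[-0.1,-0.04,0],"twist":0,"fingers":1},{"offset":[-0.1,-0.04,0],"twist":0,"fingers":1},{"offset":[-0.1,-0.04,0],"twist":0,"fingers":1},{"offset":[-0.1,-0.04,0],"twist":0,"fingers":1},{"offset":[-0.1,-0.04,0],"twist":0,"fingers":1},{"offset":[-0.1,-0.04,0],"twist":0,"fingers":1},{"offset":[-0.08,-0.03,0],"twist":0,"fingers":1},{"offset":[0,0,0],"twist":0,"fingers":1},{"offset":[0,0,0],"twist":0,"fingers":1},{"offset":[0,0,0],"twist":0,"fingers":1}]'
python3 - <<'E'
from h import *
print(bot.state()["ee_pos"],bot.state()["contact_force"])
c=imaging.camera_params("wrist");p,d=imaging.get_image("wrist");cv2.imwrite("pics/w2.png",p[:,:,::-1])
W=world(c,d);hsv=cv2.cvtColor(p,cv2.COLOR_RGB2HSV)
b=(d>0)&(hsv[...,0]>105)&(hsv[...,0]<130)&(hsv[...,1]>120)&(W[...,0]<650)
P=W[b];t=np.percentile(P[:,2],98);P=P[abs(P[:,2]-t)<3];print("blue",t,circ(P))
P=W[(d>0)&(abs(W[...,2]-36)<4)&(np.hypot(W[...,0]-519,W[...,1]+11)<90)];print("grey",len(P),circ(P))
E
```

```text
time_s: 5.15
ee_pos: [556.0, 202.7, 126.3]
tcp_rot: [-180.0, 0.0, 90.0]
contact_force: [0.5, 0.7, -0.8]
width: 0.079
time_s: 6.15
ee_pos: [471.2, -10.7, 126.3]
tcp_rot: [180.0, -0.0, 90.0]
contact_force: [1.2, -0.3, -1.1]
width: 0.075
[471.17695084 -10.66458607 126.31644519] [ 1.17056719 -0.25038333 -1.09737317]
blue 146.53387459422277 [516.65525952  -7.54664323  46.23007663]
grey 3850 [520.33152102  -8.89860016  79.65393697]
```

View pics/w2.png

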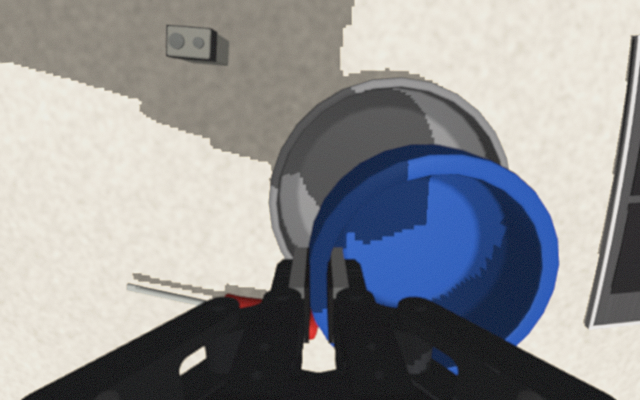

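```bash
python3 -m creep '[{"offset":[-0.006,0.01,0],"twist":0,"fingers":1},{"offset":[0,0,0.04],"twist":0,"fingers":1},{"offset":[0,0,0.06],"twist":0,"fingers":1},{"offset":[0,0,0.07],"twist":0,"fingers":1},{"offset":[0,0,0.07],"twist":0,"fingers":1},{"offset":[0,0,0.06],"twist":0,"fingers":1},{"offset":[0,0,0.04],"twist":0,"fingers":1},{"offset":[0,0,0.024],"twist":0,"fingers":1},{"offset":[0,0,0.012],"twist":0,"fingers":1},{"offset":[0,0,0.004],"twist":0,"fingers":1},{"offset":[0,0,0],"twist":0,"fingers":1},{"offset":[0,0,0],"twist":0,"fingers":1}]'
```

```text
time_s: 7.2
ee_pos: [474.1, -12.5, 31.6]
tcp_rot: [179.9, -0.0, 90.0]
contact_force: [-0.3, -0.4, -0.7]
width: 0.075
```

```bash
python3 -m creep '[{"offset":[0,0,0.005],"twist":0,"fingers":1},{"offset":[0,0,0],"twist":0,"fingers":1},{"offset":[0,0,0],"twist":0,"fingers":0.45},{"offset":[0,0,0],"twist":0,"fingers":0.45},{"offset":[0,0,0],"twist":0,"fingers":0.45},{"offset":[0,0,0],"twist":0,"fingers":0.45},{"offset":[0,0,-0.03],"twist":0,"fingers":0.45},{"offset":[0,0,-0.06],"twist":0,"fingers":0.45},{"offset":[0,0,-0.1],"twist":0,"fingers":0.45},{"offset":[0,0,-0.1],"twist":0,"fingers":0.45},{"offset":[0,0,-0.1],"twist":0,"fingers":0.45},{"offset":[0,0,0],"twist":0,"fingers":0.45}]'
python3 - <<'E'
from h import *
s=bot.state();print(s["ee_pos"],s["width"])
for n in ("side","scene"):
    c=imaging.camera_params(n);p,d=imaging.get_image(n);W=world(c,d);hsv=cv2.cvtColor(p,cv2.COLOR_RGB2HSV)
    near=np.hypot(W[...,0]-519,W[...,1]+11)<95
    P=W[near&(d>0)&(hsv[...,0]>105)&(hsv[...,0]<130)&(hsv[...,1]>120)&(abs(W[...,2]-48)<4)]
    print(n,len(P),np.ptp(P,axis=0),(P.min(0)+P.max(0))/2)
    P=W[near&(d>0)&(hsv[...,1]<80)&(abs(W[...,2]-36)<4)];print((P.min(0)+P.max(0))/2,np.ptp(P,axis=0))
E
```

```text
time_s: 8.2
ee_pos: [475.6, -12.6, 131.7]
tcp_rot: [179.7, -0.0, 90.0]
contact_force: [1.4, 0.5, 0.9]
width: 0.275
[475.63731166 -12.60898152 131.7244855 ] 0.2751215047679181
side 187 [100.9339245  100.87724386   7.62720397] [516.37015777 -13.06002008  47.81987405]
[516.63324774 -11.97394891  35.89259754] [167.23487983 167.59212201   7.77721388]
scene 103 [100.97825379  99.86388105   7.55833765] [518.7365205  -10.57910091  48.01074062]
[520.34002896  -9.38745968  35.97664397] [165.99663308 172.61994801   7.89429689]
```

```bash
python3 -m creep '[{"offset":[-0.0944,0.06,0],"twist":0,"fingers":-1},{"offset":[-0.0944,0.06,0],"twist":0,"fingers":-1},{"offset":[-0.0944,0.06,0],"twist":0,"fingers":-1},{"offset":[-0.0944,0.06,0],"twist":0,"fingers":-1},{"offset":[-0.0944,0.06,0],"twist":0,"fingers":-1},{"offset":[-0.0944,0.06,0],"twist":0,"fingers":-1},{"offset":[-0.0944,0.06,0],"twist":0,"fingers":-1},{"offset":[-0.0944,0.06,0],"twist":0,"fingers":-1},{"offset":[-0.0944,0.06,0],"twist":0,"fingers":-1},{"offset":[-0.0944,0.06,0],"twist":0,"fingers":-1},{"offset":[0,0,0],"twist":0,"fingers":-1},{"offset":[0,0,0],"twist":0,"fingers":-1}]'
python3 - <<'E'
from h import *
print(bot.state()["ee_pos"])
c=imaging.camera_params("wrist");p,d=imaging.get_image("wrist");cv2.imwrite("pics/w3.png",p[:,:,::-1])
W=world(c,d);hsv=cv2.cvtColor(p,cv2.COLOR_RGB2HSV)
b=(d>0)&(abs(W[...,2]-52)<4)&(hsv[...,1]>100)&(np.hypot(W[...,0]-626,W[...,1]+248)<40)
P=W[b];print(len(P),P.min(0),P.max(0),(P.min(0)+P.max(0))/2, circ(P))
E
```

```text
time_s: 9.3
ee_pos: [623.0, -249.8, 125.8]
tcp_rot: [-179.9, 0.0, 89.9]
contact_force: [0.9, 0.9, -0.1]
width: 0.997
[ 623.04021329 -249.82126365  125.78673809]
1172 [ 608.75132887 -268.79221455   48.0326846 ] [ 647.0045231  -229.60854701   55.47090833] [ 627.87792598 -249.20038078   51.75179646] [ 627.92401823 -248.87821313   17.58055154]
```

View pics/w3.png

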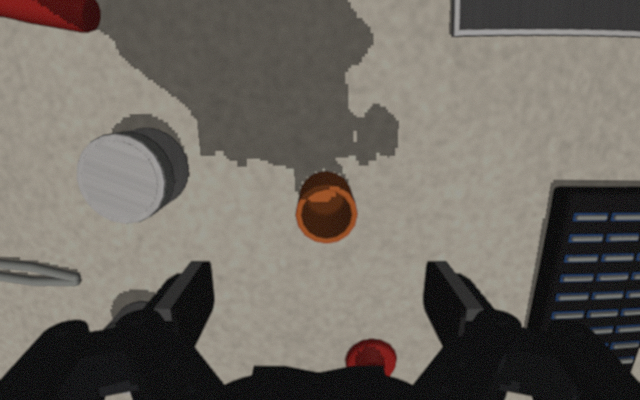

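```bash
python3 -m creep '[{"offset":[0.003,0.018,0.04],"twist":0,"fingers":-1},{"offset":[0,0,0.07],"twist":0,"fingers":-1},{"offset":[0,0,0.08],"twist":0,"fingers":-1},{"offset":[0,0,0.08],"twist":0,"fingers":-1},{"offset":[0,0,0.07],"twist":0,"fingers":-1},{"offset":[0,0,0.035],"twist":0,"fingers":-1},{"offset":[0,0,0],"twist":0,"fingers":-1},{"offset":[0,0,0],"twist":0,"fingers":1},{"offset":[0,0,0],"twist":0,"fingers":1},{"offset":[0,0,0],"twist":0,"fingers":1},{"offset":[0,0,0],"twist":0,"fingers":1},{"offset":[0,0,0],"twist":0,"fingers":1}]'
python3 -m creep '[{"offset":[0,0,0],"twist":0,"fingers":1},{"offset":[0,0,0],"twist":0,"fingers":1},{"offset":[0,0,-0.03],"twist":0,"fingers":1},{"offset":[0,0,-0.06],"twist":0,"fingers":1},{"offset":[0,0,-0.08],"twist":0,"fingers":1},{"offset":[0,0,-0.08],"twist":0,"fingers":1},{"offset":[0,0,-0.08],"twist":0,"fingers":1},{"offset":[0,0,-0.08],"twist":0,"fingers":1},{"offset":[0,0,-0.03],"twist":0,"fingers":1},{"offset":[0,0,0],"twist":0,"fingers":1},{"offset":[0,0,0],"twist":0,"fingers":1},{"offset":[0,0,0],"twist":0,"fingers":1}]'
```

```text
time_s: 10.35
ee_pos: [628.8, -248.0, 34.9]
tcp_rot: [179.9, 0.0, 90.0]
contact_force: [-2.4, 1.9, 8.3]
width: 0.441
time_s: 11.35
ee_pos: [627.7, -247.5, 142.6]
tcp_rot: [-179.9, -0.0, 90.0]
contact_force: [-0.5, -0.0, -0.3]
width: 0.439
```

```bash
python3 -m creep '[{"offset":[0.05,-0.023,0],"twist":0,"fingers":1},{"offset":[0.09,-0.042,0],"twist":0,"fingers":1},{"offset":[0.102,-0.048,0],"twist":0,"fingers":1},{"offset":[0.12,-0.056,0],"twist":0,"fingers":1},{"offset":[0.12,-0.056,0],"twist":0,"fingers":1},{"offset":[0.12,-0.056,0],"twist":0,"fingers":1},{"offset":[0.12,-0.056,0],"twist":0,"fingers":1},{"offset":[0.11,-0.051,0],"twist":0,"fingers":1},{"offset":[0.08,-0.037,0],"twist":0,"fingers":1},{"offset":[0.03,-0.014,0],"twist":0,"fingers":1},{"offset":[0,0,0],"twist":0,"fingers":1},{"offset":[0,0,0],"twist":0,"fingers":1}]'
python3 - <<'E'
from h import *
print(bot.state()["ee_pos"])
for n in ("scene","side","wrist"):
    c=imaging.camera_params(n);p,d=imaging.get_image(n);cv2.imwrite(f"pics/{n}4.png",p[:,:,::-1])
    W=world(c,d);hsv=cv2.cvtColor(p,cv2.COLOR_RGB2HSV)
    near=(d>0)&(np.hypot(W[...,0]-519,W[...,1]+11)<95)
    P=W[near&(hsv[...,1]>100)&((hsv[...,0]<18))&(W[...,2]>60)]
    if len(P): print(n,"cup z",np.percentile(P[:,2],[1,99]),(P.min(0)+P.max(0))/2)
    P=W[near&(hsv[...,0]>105)&(hsv[...,0]<130)&(hsv[...,1]>120)&(abs(W[...,2]-48)<4)]
    print(n,len(P),"blue",(P.min(0)+P.max(0))/2,circ(P))
E
```

```text
time_s: 12.35
ee_pos: [518.5, -12.7, 143.2]
tcp_rot: [-180.0, 0.0, 90.0]
contact_force: [0.1, 0.2, -0.5]
width: 0.439
[518.51669616 -12.65963111 143.22807565]
scene cup z [112.00655638 175.72889641] [518.98385687 -11.70715053 145.75404402]
scene 89 blue [519.07042093 -13.91949559  47.83435354] [519.84782784  -9.27408113  46.393132  ]
side cup z [111.29022746 307.67586978] [497.59503397 -24.96162268 224.58593239]
side 186 blue [517.60909681 -11.2052341   47.98110809] [516.66316985 -11.90456294  46.89149746]
wrist cup z [113.68606243 166.01666092] [523.61279356 -15.16010994 171.91021519]
wrist 3802 blue [520.15709948  -5.19628905  47.90586648] [520.11786571  -9.67988363  46.20671823]
```

View pics/wrist4.png

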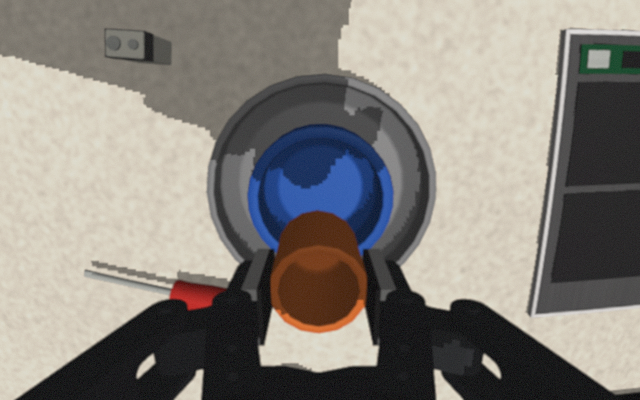

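```bash
python3 -m creep '[{"offset":[0.004,0,0.03],"twist":0,"fingers":1},{"offset":[0,0,0.06],"twist":0,"fingers":1},{"offset":[0,0,0.08],"twist":0,"fingers":1},{"offset":[0,0,0.08],"twist":0,"fingers":1},{"offset":[0,0,0.06],"twist":0,"fingers":1},{"offset":[0,0,0.04],"twist":0,"fingers":1},{"offset":[0,0,0.02],"twist":0,"fingers":1},{"offset":[0,0,0.02],"twist":0,"fingers":1},{"offset":[0,0,0.006],"twist":0,"fingers":1},{"offset":[0,0,0],"twist":0,"fingers":1},{"offset":[0,0,0],"twist":0,"fingers":1},{"offset":[0,0,0],"twist":0,"fingers":1}]'
```

```text
time_s: 13.5
ee_pos: [518.9, -11.2, 45.1]
tcp_rot: [179.9, -0.0, 90.0]
contact_force: [-0.6, -0.1, -0.7]
width: 0.441
```

```bash
python3 -m creep '[{"offset":[0,0,0.006],"twist":0,"fingers":1},{"offset":[0,0,0.004],"twist":0,"fingers":1},{"offset":[0,0,0.004],"twist":0,"fingers":1},{"offset":[0,0,0],"twist":0,"fingers":1},{"offset":[0,0,0],"twist":0,"fingers":1},{"offset":[0,0,0],"twist":0,"fingers":1}]'
```

```text
time_s: 14.0
ee_pos: [518.9, -11.2, 42.7]
tcp_rot: [179.9, -0.1, 90.0]
contact_force: [-12.5, 2.0, 38.8]
width: 0.439
```

```bash
python3 -m creep '[{"offset":[0,0,-0.004],"twist":0,"fingers":1},{"offset":[0,0,-0.002],"twist":0,"fingers":1},{"offset":[0,0,0],"twist":0,"fingers":1},{"offset":[0,0,0],"twist":0,"fingers":1}]'
```

```text
time_s: 14.33
ee_pos: [518.7, -11.2, 42.9]
tcp_rot: [180.0, -0.0, 90.0]
contact_force: [-2.6, 0.3, 9.8]
width: 0.438
```

```bash
python3 -m creep '[{"offset":[0,0,0],"twist":0,"fingers":-0.08},{"offset":[0,0,0],"twist":0,"fingers":-0.08},{"offset":[0,0,0],"twist":0,"fingers":-0.08},{"offset":[0,0,-0.02],"twist":0,"fingers":-0.08},{"offset":[0,0,-0.04],"twist":0,"fingers":-0.08},{"offset":[0,0,-0.08],"twist":0,"fingers":-0.08},{"offset":[0,0,-0.1],"twist":0,"fingers":-0.08},{"offset":[0,0,-0.1],"twist":0,"fingers":-0.08},{"offset":[0,0,-0.06],"twist":0,"fingers":-0.08},{"offset":[0,0,0],"twist":0,"fingers":-0.08},{"offset":[0,0,0],"twist":0,"fingers":-1},{"offset":[0,0,0],"twist":0,"fingers":-1}]'
python3 - <<'E'
from h import *
s=bot.state();print(s["ee_pos"],s["contact_force"])
for n in ("scene","side"):
    c=imaging.camera_params(n);p,d=imaging.get_image(n);cv2.imwrite(f"pics/{n}5.png",p[:,:,::-1])
    W=world(c,d);hsv=cv2.cvtColor(p,cv2.COLOR_RGB2HSV)
    near=(d>0)&(np.hypot(W[...,0]-519,W[...,1]+11)<95)
    P=W[near&(hsv[...,1]>100)&((hsv[...,0]<18))&(abs(W[...,2]-60)<4)]
    if len(P): print(n,len(P),"cup",(P.min(0)+P.max(0))/2,np.ptp(P,axis=0))
    P=W[near&(hsv[...,0]>105)&(hsv[...,0]<130)&(hsv[...,1]>120)&(abs(W[...,2]-48)<4)]
    print(n,len(P),"blue",(P.min(0)+P.max(0))/2,np.ptp(P,axis=0))
    for k,x,y in(("t1",469,-373),("t2",493,-226),("t3",453,226)):
        P=W[(d>0)&(abs(W[...,2]-48)<5)&(np.hypot(W[...,0]-x,W[...,1]-y)<38)];print(k,(P.min(0)+P.max(0))/2,np.ptp(P,axis=0))
cv2.imwrite("pics/m5.png",cv2.resize(np.hstack([cv2.imread("pics/scene5.png")[100:300,200:440],cv2.imread("pics/side5.png")[150:350,220:460]]),None,fx=1.6,fy=1.6))
E
```

```text
time_s: 15.33
ee_pos: [518.2, -11.2, 142.5]
tcp_rot: [-180.0, -0.0, 90.0]
contact_force: [-0.8, -0.3, 0.2]
width: 0.805
[518.23954661 -11.19274025 142.51497066] [-0.79208922 -0.29077372  0.19096189]
scene 43 cup [518.49601992 -10.91450053  59.19398644] [38.03065836 41.50259641  6.22215712]
scene 95 blue [519.46594658 -10.19693651  47.82265782] [101.94750025  98.96714126   7.6414203 ]
t1 [ 471.28057771 -373.36876001   48.05446543] [58.66788423 61.10159041  9.78714127]
t2 [ 493.88109942 -226.68435329   47.68848566] [59.02563583 60.43543839  9.09554621]
t3 [454.64943098 224.54020695  47.17838745] [62.10879606 59.36632854  8.11968079]
side 46 cup [515.41385183 -13.9571133   59.0362857 ] [39.8513381  40.72769994  5.8419277 ]
side 171 blue [517.7110636   -9.98955972  47.93988538] [101.32504548 103.9731081    7.86338028]
t1 [ 468.7066473  -373.25199149   47.71047579] [59.03104725 61.67288148  9.28979083]
t2 [ 491.07217057 -229.23001087   47.76645188] [61.44990861 62.66773736  9.49110607]
t3 [450.48257447 224.45983911  48.01107782] [60.11681345 63.51739131  9.97411299]
```

View pics/m5.png

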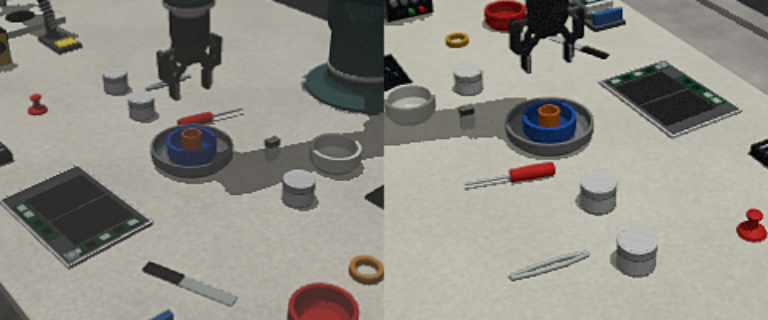

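```bash
python3 -m creep '[{"offset":[-0.04,-0.005,0],"twist":0,"fingers":-1},{"offset":[-0.1,-0.012,0],"twist":0,"fingers":-1},{"offset":[-0.12,-0.015,0],"twist":0,"fingers":-1},{"offset":[-0.14,-0.017,0],"twist":0,"fingers":-1},{"offset":[-0.14,-0.017,0],"twist":0,"fingers":-1},{"offset":[-0.14,-0.017,0],"twist":0,"fingers":-1},{"offset":[-0.1,-0.012,0],"twist":0,"fingers":-1},{"offset":[-0.06,-0.008,0],"twist":0,"fingers":-1},{"offset":[-0.025,0,0],"twist":0,"fingers":-1},{"offset":[0,0,0],"twist":0,"fingers":-1},{"offset":[0,0,0],"twist":0,"fingers":-1}]'
python3 - <<'E'
from h import *
s=bot.state();print(s["ee_pos"],s["contact_force"])
c=imaging.camera_params("wrist");p,d=imaging.get_image("wrist");W=world(c,d)
for k,x,y in(("t1",469,-373),("t2",493,-226)):
    P=W[(d>0)&(abs(W[...,2]-48)<5)&(np.hypot(W[...,0]-x,W[...,1]-y)<38)];print(k,len(P),(P.min(0)+P.max(0))/2,np.ptp(P,axis=0)) if len(P) else 0
E
```

```text
time_s: 16.35
ee_pos: [492.6, -227.0, 142.2]
tcp_rot: [-180.0, -0.0, 90.0]
contact_force: [0.4, 0.3, 0.3]
width: 1.001
[ 492.60969684 -226.96463323  142.18493507] [0.40881893 0.25762412 0.29869624]
t1 1393 [ 471.73322711 -355.67330768   47.49928519] [57.9269698  25.31198383  8.98487792]
t2 5683 [ 494.57347667 -227.34887595   47.9278974 ] [59.91508921 59.59900074  9.70873394]
```

```bash
python3 -m creep '[{"offset":[-0.002,0.004,0.04],"twist":0,"fingers":-1},{"offset":[0,0,0.08],"twist":0,"fingers":-1},{"offset":[0,0,0.08],"twist":0,"fingers":-1},{"offset":[0,0,0.08],"twist":0,"fingers":-1},{"offset":[0,0,0.08],"twist":0,"fingers":-1},{"offset":[0,0,0.08],"twist":0,"fingers":-1},{"offset":[0,0,0.05],"twist":0,"fingers":-1},{"offset":[0,0,0.03],"twist":0,"fingers":-1},{"offset":[0,0,0],"twist":0,"fingers":-1},{"offset":[0,0,0],"twist":0,"fingers":-1},{"offset":[0,0,0],"twist":0,"fingers":-1}]'
python3 -m creep '[{"offset":[0,0,0],"twist":0,"fingers":1},{"offset":[0,0,0],"twist":0,"fingers":1},{"offset":[0,0,0],"twist":0,"fingers":1},{"offset":[0,0,0],"twist":0,"fingers":1},{"offset":[0,0,0],"twist":0,"fingers":1},{"offset":[0,0,0],"twist":0,"fingers":1}]'
```

```text
time_s: 17.32
ee_pos: [494.2, -228.1, 13.4]
tcp_rot: [179.9, 0.0, 90.0]
contact_force: [0.6, -0.3, 1.4]
width: 1.004
time_s: 17.82
ee_pos: [494.1, -228.1, 13.6]
tcp_rot: [179.9, 0.0, 90.0]
contact_force: [-3.8, 2.5, 14.1]
width: 0.689
```

```bash
cat > heft.py <<'E'
from h import *
F=[];E=[]
for i in range(10):
    s=bot.state();F.append(s["contact_force"]);E.append(s["effort"]);imaging.get_image("wrist")
s=bot.state();print("t",s["time_s"],s["ee_pos"].round(1),s["width"],"F",np.mean(F,0).round(2),"sd",np.std(F,0).round(2),"eff",np.mean(E,0)[[1,3]].round(2))
E
python3 -m creep '[{"offset":[0,0,-0.02],"twist":0,"fingers":1},{"offset":[0,0,-0.04],"twist":0,"fingers":1},{"offset":[0,0,-0.05],"twist":0,"fingers":1},{"offset":[0,0,-0.05],"twist":0,"fingers":1},{"offset":[0,0,-0.03],"twist":0,"fingers":1},{"offset":[0,0,-0.01],"twist":0,"fingers":1},{"offset":[0,0,0],"twist":0,"fingers":1},{"offset":[0,0,0],"twist":0,"fingers":1},{"offset":[0,0,0],"twist":0,"fingers":1},{"offset":[0,0,0],"twist":0,"fingers":1}]'
python3 heft.py
```

```text
time_s: 18.65
ee_pos: [493.4, -227.9, 62.1]
tcp_rot: [-180.0, -0.0, 90.0]
contact_force: [-0.0, 0.1, 0.0]
width: 0.686
t 19.15 [ 493.7 -228.    62.5] 0.6909643739420311 F [-0.13  0.02 -0.66] sd [0.51 0.24 0.66] eff [-79.87 -30.59]
```

```bash
python3 -m creep '[{"offset":[0,0,0.02],"twist":0,"fingers":1},{"offset":[0,0,0.04],"twist":0,"fingers":1},{"offset":[0,0,0.05],"twist":0,"fingers":1},{"offset":[0,0,0.04],"twist":0,"fingers":1},{"offset":[0,0,0.03],"twist":0,"fingers":1},{"offset":[0,0,0.012],"twist":0,"fingers":1},{"offset":[0,0,0.003],"twist":0,"fingers":1},{"offset":[0,0,0],"twist":0,"fingers":1},{"offset":[0,0,0],"twist":0,"fingers":1},{"offset":[0,0,0],"twist":0,"fingers":1}]'
```

```text
time_s: 19.98
ee_pos: [493.5, -228.0, 13.7]
tcp_rot: [-180.0, -0.0, 90.0]
contact_force: [-2.8, 0.8, 7.2]
width: 0.687
```

Touching the bench. Release, rise, and go to t1.

```bash
python3 -m creep '[{"offset":[0,0,0],"twist":0,"fingers":-1},{"offset":[0,0,0],"twist":0,"fingers":-1},{"offset":[0,0,0],"twist":0,"fingers":-1},{"offset":[0,0,0],"twist":0,"fingers":-1},{"offset":[0,0,0],"twist":0,"fingers":-1},{"offset":[0,0,-0.04],"twist":0,"fingers":-1},{"offset":[0,0,-0.08],"twist":0,"fingers":-1},{"offset":[0,0,-0.1],"twist":0,"fingers":-1},{"offset":[0,0,-0.1],"twist":0,"fingers":-1},{"offset":[0,0,-0.1],"twist":0,"fingers":-1},{"offset":[0,0,-0.08],"twist":0,"fingers":-1},{"offset":[-0.04,0,-0.02],"twist":0,"fingers":-1}]'
python3 -m creep '[{"offset":[-0.08,-0.01,0],"twist":0,"fingers":-1},{"offset":[-0.11,-0.02,0],"twist":0,"fingers":-1},{"offset":[-0.12,-0.02,0],"twist":0,"fingers":-1},{"offset":[-0.11,-0.02,0],"twist":0,"fingers":-1},{"offset":[-0.08,-0.02,0],"twist":0,"fingers":-1},{"offset":[-0.04,0,0],"twist":0,"fingers":-1},{"offset":[0,0,0],"twist":0,"fingers":-1},{"offset":[0,0,0],"twist":0,"fingers":-1},{"offset":[0,0,0],"twist":0,"fingers":-1}]'
cat > tin.py <<'E'
from h import *
s=bot.state();print(s["ee_pos"],s["contact_force"])
c=imaging.camera_params("wrist");p,d=imaging.get_image("wrist");W=world(c,d)
for k,x,y in(("t1",470,-373),("t2",493,-227),("t3",453,225)):
    P=W[(d>0)&(abs(W[...,2]-48)<5)&(np.hypot(W[...,0]-x,W[...,1]-y)<38)];print(k,len(P),(P.min(0)+P.max(0))/2,np.ptp(P,axis=0)) if len(P) else 0
E
python3 tin.py
```

```text
time_s: 20.98
ee_pos: [495.2, -237.3, 147.6]
tcp_rot: [179.8, 0.0, 90.1]
contact_force: [1.2, 0.9, 0.6]
width: 1.001
time_s: 21.73
ee_pos: [471.7, -371.8, 143.7]
tcp_rot: [-180.0, -0.0, 90.1]
contact_force: [0.3, -0.2, 0.4]
width: 0.998
[ 471.70731243 -371.76214361  143.74870258] [ 0.29396607 -0.18619747  0.38508264]
t1 5599 [ 471.21868464 -373.68365044   47.57315339] [59.85472689 59.53605103  9.13098791]
t2 1885 [ 493.32134365 -249.2277861    47.52246072] [53.73176017 17.29996506  8.95731855]
```

```bash
python3 -m creep '[{"offset":[-0.007,-0.004,0.04],"twist":0,"fingers":-1},{"offset":[0,0,0.08],"twist":0,"fingers":-1},{"offset":[0,0,0.08],"twist":0,"fingers":-1},{"offset":[0,0,0.08],"twist":0,"fingers":-1},{"offset":[0,0,0.08],"twist":0,"fingers":-1},{"offset":[0,0,0.08],"twist":0,"fingers":-1},{"offset":[0,0,0.05],"twist":0,"fingers":-1},{"offset":[0,0,0.03],"twist":0,"fingers":-1},{"offset":[0,0,0],"twist":0,"fingers":-1},{"offset":[0,0,0],"twist":0,"fingers":-1},{"offset":[0,0,0],"twist":0,"fingers":-1}]'
python3 -m creep '[{"offset":[0,0,0],"twist":0,"fingers":1},{"offset":[0,0,0],"twist":0,"fingers":1},{"offset":[0,0,0],"twist":0,"fingers":1},{"offset":[0,0,0],"twist":0,"fingers":1},{"offset":[0,0,0],"twist":0,"fingers":1},{"offset":[0,0,0],"twist":0,"fingers":1}]'
python3 -m creep '[{"offset":[0,0,-0.02],"twist":0,"fingers":1},{"offset":[0,0,-0.04],"twist":0,"fingers":1},{"offset":[0,0,-0.05],"twist":0,"fingers":1},{"offset":[0,0,-0.05],"twist":0,"fingers":1},{"offset":[0,0,-0.03],"twist":0,"fingers":1},{"offset":[0,0,-0.01],"twist":0,"fingers":1},{"offset":[0,0,0],"twist":0,"fingers":1},{"offset":[0,0,0],"twist":0,"fingers":1},{"offset":[0,0,0],"twist":0,"fingers":1},{"offset":[0,0,0],"twist":0,"fingers":1}]'
python3 heft.py
```

```text
time_s: 22.7
ee_pos: [470.7, -375.1, 14.8]
tcp_rot: [179.9, 0.0, 90.0]
contact_force: [-0.1, -0.4, -0.9]
width: 1.002
time_s: 23.2
ee_pos: [470.6, -375.0, 14.9]
tcp_rot: [179.9, 0.0, 90.0]
contact_force: [-2.6, 2.5, 10.7]
width: 0.684
time_s: 24.03
ee_pos: [469.9, -374.6, 63.3]
tcp_rot: [-180.0, -0.0, 90.0]
contact_force: [0.4, -0.4, -2.9]
width: 0.684
t 24.5333 [ 470.2 -374.8   63.8] 0.682107791850109 F [ 0.01  0.01 -1.92] sd [0.6  0.36 0.65] eff [-89.88 -32.97]
```

```bash
python3 -m creep '[{"offset":[0,0,0.02],"twist":0,"fingers":1},{"offset":[0,0,0.04],"twist":0,"fingers":1},{"offset":[0,0,0.05],"twist":0,"fingers":1},{"offset":[0,0,0.04],"twist":0,"fingers":1},{"offset":[0,0,0.03],"twist":0,"fingers":1},{"offset":[0,0,0.012],"twist":0,"fingers":1},{"offset":[0,0,0.003],"twist":0,"fingers":1},{"offset":[0,0,0],"twist":0,"fingers":1},{"offset":[0,0,0],"twist":0,"fingers":1},{"offset":[0,0,0],"twist":0,"fingers":1}]'
```

```text
time_s: 25.37
ee_pos: [470.1, -374.8, 14.9]
tcp_rot: [-180.0, -0.0, 90.0]
contact_force: [-2.2, 0.9, 1.2]
width: 0.692
```

```bash
python3 -m creep '[{"offset":[0,0,0],"twist":0,"fingers":-1},{"offset":[0,0,0],"twist":0,"fingers":-1},{"offset":[0,0,0],"twist":0,"fingers":-1},{"offset":[0,0,0],"twist":0,"fingers":-1},{"offset":[0,0,0],"twist":0,"fingers":-1},{"offset":[0,0,-0.04],"twist":0,"fingers":-1},{"offset":[0,0,-0.08],"twist":0,"fingers":-1},{"offset":[0,0,-0.1],"twist":0,"fingers":-1},{"offset":[0,0,-0.1],"twist":0,"fingers":-1},{"offset":[0,0,-0.1],"twist":0,"fingers":-1},{"offset":[0,0,-0.08],"twist":0,"fingers":-1},{"offset":[0.04,0,-0.02],"twist":0,"fingers":-1}]'
python3 -m creep '[{"offset":[0.1,-0.005,0],"twist":0,"fingers":-1},{"offset":[0.12,-0.005,0],"twist":0,"fingers":-1},{"offset":[0.12,-0.005,0],"twist":0,"fingers":-1},{"offset":[0.12,-0.005,0],"twist":0,"fingers":-1},{"offset":[0.12,-0.005,0],"twist":0,"fingers":-1},{"offset":[0.12,-0.005,0],"twist":0,"fingers":-1},{"offset":[0.12,-0.005,0],"twist":0,"fingers":-1},{"offset":[0.12,-0.005,0],"twist":0,"fingers":-1},{"offset":[0.12,-0.005,0],"twist":0,"fingers":-1},{"offset":[0.12,-0.005,0],"twist":0,"fingers":-1},{"offset":[0.12,-0.005,0],"twist":0,"fingers":-1},{"offset":[0.12,-0.005,0],"twist":0,"fingers":-1}]'
python3 -m creep '[{"offset":[0.12,0,0],"twist":0,"fingers":-1},{"offset":[0.12,0,0],"twist":0,"fingers":-1},{"offset":[0.12,0,0],"twist":0,"fingers":-1},{"offset":[0.12,0,0],"twist":0,"fingers":-1},{"offset":[0.12,0,0],"twist":0,"fingers":-1},{"offset":[0.12,0,0],"twist":0,"fingers":-1},{"offset":[0.08,0,0],"twist":0,"fingers":-1},{"offset":[0.06,0,0],"twist":0,"fingers":-1},{"offset":[0.05,0,0],"twist":0,"fingers":-1},{"offset":[0,0,0],"twist":0,"fingers":-1},{"offset":[0,0,0],"twist":0,"fingers":-1},{"offset":[0,0,0],"twist":0,"fingers":-1}]'
python3 tin.py
```

```text
time_s: 26.37
ee_pos: [470.7, -367.1, 149.2]
tcp_rot: [179.8, 0.2, 89.9]
contact_force: [1.0, -0.9, 0.7]
width: 1.0
time_s: 27.37
ee_pos: [454.6, -8.1, 145.4]
tcp_rot: [180.0, -0.0, 90.0]
contact_force: [0.9, -0.2, 0.3]
width: 1.002
time_s: 28.37
ee_pos: [455.3, 216.8, 145.1]
tcp_rot: [-180.0, 0.0, 89.9]
contact_force: [1.3, -1.1, -0.7]
width: 0.996
[455.26892191 216.75263452 145.09018342] [ 1.30076444 -1.08124347 -0.7365894 ]
t3 5714 [454.87890046 225.42628846  47.81734004] [59.45573689 59.55067761  9.36420536]
```

```bash
python3 -m creep '[{"offset":[0.034,-0.004,0.04],"twist":0,"fingers":-1},{"offset":[0,0,0.08],"twist":0,"fingers":-1},{"offset":[0,0,0.08],"twist":0,"fingers":-1},{"offset":[0,0,0.08],"twist":0,"fingers":-1},{"offset":[0,0,0.08],"twist":0,"fingers":-1},{"offset":[0,0,0.08],"twist":0,"fingers":-1},{"offset":[0,0,0.05],"twist":0,"fingers":-1},{"offset":[0,0,0.034],"twist":0,"fingers":-1},{"offset":[0,0,0],"twist":0,"fingers":-1},{"offset":[0,0,0],"twist":0,"fingers":-1},{"offset":[0,0,0],"twist":0,"fingers":-1}]'
python3 -m creep '[{"offset":[0,0,0],"twist":0,"fingers":1},{"offset":[0,0,0],"twist":0,"fingers":1},{"offset":[0,0,0],"twist":0,"fingers":1},{"offset":[0,0,0],"twist":0,"fingers":1},{"offset":[0,0,0],"twist":0,"fingers":1},{"offset":[0,0,0],"twist":0,"fingers":1}]'
python3 -m creep '[{"offset":[0,0,-0.02],"twist":0,"fingers":1},{"offset":[0,0,-0.04],"twist":0,"fingers":1},{"offset":[0,0,-0.05],"twist":0,"fingers":1},{"offset":[0,0,-0.05],"twist":0,"fingers":1},{"offset":[0,0,-0.03],"twist":0,"fingers":1},{"offset":[0,0,-0.01],"twist":0,"fingers":1},{"offset":[0,0,0],"twist":0,"fingers":1},{"offset":[0,0,0],"twist":0,"fingers":1},{"offset":[0,0,0],"twist":0,"fingers":1},{"offset":[0,0,0],"twist":0,"fingers":1}]'
python3 heft.py
```

```text
time_s: 29.33
ee_pos: [454.6, 226.4, 14.7]
tcp_rot: [180.0, -0.0, 90.0]
contact_force: [-0.2, 0.1, -0.3]
width: 1.0
time_s: 29.83
ee_pos: [454.5, 226.5, 14.9]
tcp_rot: [180.0, -0.0, 90.0]
contact_force: [-4.5, -1.5, 12.7]
width: 0.688
time_s: 30.67
ee_pos: [454.0, 226.1, 63.5]
tcp_rot: [-180.0, 0.0, 90.0]
contact_force: [0.5, -1.2, -4.1]
width: 0.685
t 31.1667 [454.3 226.3  64. ] 0.6860255231222246 F [-0.05 -0.5  -4.25] sd [0.41 0.54 0.28] eff [-76.54 -30.81]
```

```bash
python3 -m creep '[{"offset":[0,0,-0.04],"twist":0,"fingers":1},{"offset":[0,0,-0.08],"twist":0,"fingers":1},{"offset":[0,0,-0.09],"twist":0,"fingers":1},{"offset":[0,0,-0.08],"twist":0,"fingers":1},{"offset":[-0.03,0.008,-0.06],"twist":0,"fingers":1},{"offset":[-0.06,0.016,-0.034],"twist":0,"fingers":1},{"offset":[-0.09,0.024,0],"twist":0,"fingers":1},{"offset":[-0.1,0.027,0],"twist":0,"fingers":1},{"offset":[-0.1,0.027,0],"twist":0,"fingers":1},{"offset":[-0.1,0.027,0],"twist":0,"fingers":1},{"offset":[-0.1,0.027,0],"twist":0,"fingers":1},{"offset":[-0.1,0.027,0],"twist":0,"fingers":1}]'
python3 -m creep '[{"offset":[-0.1,0.027,0],"twist":0,"fingers":1},{"offset":[-0.08,0.022,0],"twist":0,"fingers":1},{"offset":[-0.06,0.016,0],"twist":0,"fingers":1},{"offset":[-0.03,0.008,0],"twist":0,"fingers":1},{"offset":[0,0,0],"twist":0,"fingers":1},{"offset":[0,0,0],"twist":0,"fingers":1},{"offset":[0,0,0],"twist":0,"fingers":1},{"offset":[0,0,0],"twist":0,"fingers":1},{"offset":[0,0,0],"twist":0,"fingers":1},{"offset":[0,0,0],"twist":0,"fingers":1}]'
python3 - <<'E'
from h import *
s=bot.state();print(s["time_s"],s["ee_pos"],s["contact_force"],s["width"],abs(s["qvel"]).max())
for n in ("scene","side"):
    c=imaging.camera_params(n);p,d=imaging.get_image(n);cv2.imwrite(f"pics/{n}6.png",p[:,:,::-1]);W=world(c,d)
    for k,x,y in(("t1",470,-373),("t2",493,-227)):
        P=W[(d>0)&(abs(W[...,2]-48)<5)&(np.hypot(W[...,0]-x,W[...,1]-y)<38)];print(n,k,(P.min(0)+P.max(0))/2)
    p0=np.load(n+"0.npz")["p"];print(n,"bat/others diff px",(cv2.absdiff(p,p0).max(2)>60).sum())
cv2.imwrite("pics/m6.png",cv2.resize(np.hstack([cv2.imread("pics/scene6.png")[80:330,180:470],cv2.imread("pics/side6.png")[110:360,180:470]]),None,fx=1.37,fy=1.37))
E
```

```text
time_s: 32.17
ee_pos: [500.1, 55.0, 160.9]
tcp_rot: [180.0, -0.0, 90.0]
contact_force: [0.9, -0.0, -4.2]
width: 0.687
time_s: 33.0
ee_pos: [518.2, -10.6, 160.1]
tcp_rot: [-180.0, -0.0, 90.0]
contact_force: [-0.1, -0.3, -4.2]
width: 0.687
33.0 [518.16514328 -10.61459156 160.07693643] [-0.10514825 -0.25523931 -4.23535227] 0.6867078836316364 0.28495699970719734
scene t1 [ 469.68022169 -369.37968749   47.85272105]
scene t2 [ 491.84168957 -224.9700104    48.04431638]
scene bat/others diff px 12721
side t1 [ 468.44763508 -372.20826997   47.48248743]
side t2 [ 490.66657924 -228.68412      47.49024633]
side bat/others diff px 14637
```

View pics/m6.png

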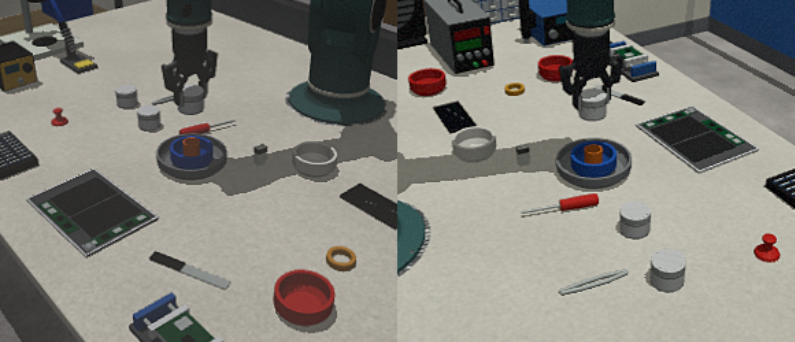

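Both views show the tin level above the intact nest. The two lighter tins are within about 3 mm of where they stood, and nothing else has moved. I'm handing in.

```bash
python3 -c "
from workcell import bot
print(bot.hand_in()); s=bot.state(); print(s['time_s'],s['ee_pos'],s['width'])"
```

```text
the job is handed in; nothing more can be done
None
the job is handed in; nothing more can be done
```

The job is done and handed in at about 33 s on the robot's clock. The dishes are nested, and the arm is holding the heaviest tin over them.

- **Nest:** the blue dish is inside the grey one, and the orange cup is inside the blue. Their centres agree to about 3 mm across the camera views.
- **Cup placing:** setting the cup down pressed it onto the blue dish with about 39 N at the wrist for a moment. I backed off to about 10 N before letting go. The limits were 40 N for the arm or gripper body pressing on something and 120 N at the wrist.
- **Hefting:** the tins read about 0.07 kg (right, nearer the dishes), 0.20 kg (far right) and 0.43 kg (left). The force readings scatter by up to 0.07 kg, so the left tin is clearly the heaviest.
- **Lighter tins:** both are upright where they stood. They measured within about 4 mm of their earlier positions, which is close to the camera error.
- **Final hold:** the heaviest tin is level and still above the middle of the nest. Its underside is about 145 mm above the bench, 85 mm above the cup's rim.
- **Bystanders:** nothing else looked moved in the last two pictures. I judged that by eye, because the pixel comparison was swamped by the arm and its shadow.

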